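Wooden turner out of the half-open worktop drawer

TASK

I need the wooden turner for the frying pan. It lies in the little drawer box on the worktop: pull the drawer out until it stops; the turner is longer than the opening this leaves, so raise its handle end and draw it out on the slant, without wrenching it against the box or upsetting the tin and jars that stand on top. Finish while still holding the turner in the gripper, still and roughly level (firm in the grip, not dangling), all of it well above the top of the box and clear of it.

Things in the scene. Friction and masses are not known exactly. Their poses are not given: they have to be found in the camera images.
- drawer_box: Plywood drawer box standing fixed on the worktop, 260 mm deep (x), 250 mm wide (y), 106 mm high. Origin: centre of its underside, z up; its front faces its own -x, the front face lies at x = -130 mm. Top board 12 mm thick (z 94 to 106 mm), side walls 12 mm. Tea tin and jars stand on the rear part of its top (x > 0).
- drawer (a joint): Travel of the drawer out of the box along the box's -x, in m: 0 shut, 0.135 at its hard stop. It stays where it is left; pulling takes about 2 to 4 N. Fully out, the part of it in front of the box is the opening: 123 mm (x) by 206 mm (y), inside.
- drawer_front (a point): Middle of the top edge of the drawer's front board (12 mm thick, 222 mm wide, its top 90 mm above the worktop); moves with the drawer, axes as the box. Behind it the drawer is 230 mm long and 206 mm wide inside, floor 24 mm above the worktop, side walls up to 76 mm. A divider at y = +47 to +53 mm, 50 mm above the worktop at its top, parts the turner's lane (-y) from a narrow one (+y) with a teaspoon and a clip.
- drawer_pull (a point): Middle of the steel bar handle of the drawer: a round bar 10 mm thick, 100 mm long, along the box's y axis, 40 mm in front of the drawer front and 79 mm above the worktop; moves with the drawer. Can be pinched from above (one finger in front of and one behind it). Its axes are those of the box.
- box_lip (a point): Middle of the lower front edge of the box's top board, 94 mm above the worktop: the turner must come out below this edge. Fixed to the box, same axes.
- turner: Dark wooden turner (spatula), 215 mm long, about 60 g, lying flat in the drawer along the box's x within about 0.07 rad, handle towards the drawer front. Origin: underside, midway of the length; x from handle to blade, z up. Straight handle 18 mm wide, 18 mm thick from x = -107 to +34 mm, flat blade 56 mm wide, 7 mm thick, to x = +107 mm. Balance point at about x = +10 mm. With the drawer open only the handle's front 115 mm or so is uncovered.
- handle_end (a point): Middle of the end of the turner's handle (x = -107.5 mm, 9 mm above its underside).
- blade (a point): Middle of the turner's blade (x = +74.5 mm, 3.5 mm above its underside; the blade ends 33 mm farther on).
- tea_tin: Grey lidded tea tin, 87 mm across, 105 mm tall, on the box's top; origin at the centre of its underside. To be left standing.
- spice_red: Spice jar with a red lid, 44 mm across, 106 mm tall, on the box's top; origin at the centre of its underside. To be left standing.
- spice_slim: Slimmer spice jar with a red lid, 41 mm across, 109 mm tall, on the box's top; origin at the centre of its underside. To be left standing.

How it is judged (in metres and radians):
On the way, in this order (a step that is already met when the one before it is completed fails the run):
1. the drawer is pulled out to its stop (value of joint drawer above 0.125 m), for 0.2 s.
2. the turner is on the slant: handle end above the drawer front, blade still down in the drawer under the box's top board (height (world z) of handle_end above 0.095 m and height (world z) of blade below 0.088 m and x of blade in the frame of drawer_box above -0.13 m), for 0.05 s.
At the end, for the whole second after the job is handed in: The turner is held in the gripper (finger force above 1 N), still (under 0.05 m/s), its length within 40 degrees of level, the middle of its blade over 170 mm and its handle end over 140 mm above the worktop (the box is 106 mm high), not touching box or drawer (height (world z) of handle_end above 0.14 m and height (world z) of blade above 0.17 m and contact force between turner and the fingers above 1 N and contact force between turner and drawer_box below 0.2 N and angle between turner's own x axis and vertical between 0.87 and 2.27 rad and linear speed of turner below 0.05 m/s); the arm keeps its last pose, push and grip.
It fails at once if once its handle is being raised, the turner is wrenched against the box or drawer (over 20 N) (height (world z) of handle_end above 0.05 m and contact force between turner and drawer_box above 20 N).
It fails at once if the tea tin on the box is upset (moved over 30 mm or tipped) (distance of tea_tin from where it was at the start of the episode above 0.03 m or angle between tea_tin's own z axis and vertical above 0.35 rad).
It fails at once if the spice jar on the box is upset (moved over 30 mm or tipped) (distance of spice_red from where it was at the start of the episode above 0.03 m or angle between spice_red's own z axis and vertical above 0.35 rad).
It fails at once if the slim spice jar on the box is upset (moved over 30 mm or tipped) (distance of spice_slim from where it was at the start of the episode above 0.03 m or angle between spice_slim's own z axis and vertical above 0.35 rad).
It also fails if it takes over 54 s, if anything falls off the work surface, if the arm or the gripper's body presses on something with over 40 N, if the wrist force passes 120 N, or if a joint passes its speed limit or range.

ROBOT

A 6-joint arm with a two-finger parallel gripper is mounted at the origin on a cart in front of the work surface, level with it; the furniture and walls round the work are solid. World frame = base frame: x ahead of the robot, y to its left, z up, the work surface at z = 0. Lengths are in m, angles in degrees, forces in N, time in s.
With the tool pointing down it reaches from about 0.25 to 0.725 m from the base axis. Payload 9.7 kg.
Tool frame: the origin (TCP) lies midway between the tips of the shut fingers; the grasp point (between the pads) lies 19 mm behind it; z points along the fingers, x is the direction in which the jaws open and shut, and the axes are right-handed (so a half turn about z gives the same grasp; the last joint's range is limited). The gripper opens to 85 mm and grips with 20 to 120 N. Pads are 22 mm wide; open, the fingers measure 114 mm over their backs; the gripper's body (76 mm by 85 mm) begins 54 mm behind the grasp point. The pads swing forward as they close: fully open they stand 13 mm farther back than shut.
Start: joints at [-69.156, 4.979, 10.078, 95.1, 0, 90], TCP at [0.196, -0.514, 0.231] pointing down, gripper open.
Joint ranges: [-179.16, 179.16], [-48.56, 103.87], [-65.8, 70.77], [-126.05, 130.52], [-82.76, 87.17], [-180, 180]. Speed limits (degrees/s): [127.2, 127.2, 147.25, 180, 180, 180].

INTERFACE

Orientations are given as [roll, pitch, yaw] about the fixed x, y, z axes, in that order (R = Rz(yaw) Ry(pitch) Rx(roll)).
In Python, from workcell import sensors, camera, get_calibration, bot, recognise, place_of gives the robot as it stands. The module is installed in compiled form; this text tells all that it offers.
- The arm moves only by the tool send_rows, never from a script. Its argument "plan" is a list of rows, each a list of 3 entries, a list of its own where there are three numbers: the shift along the tool's x, y, z normalised to -1 to 1, where 1 is 0.3 m, then the turn, a rotation vector about the tool's x, y, z normalised to -1 to 1, where 1 is pi rad, then the closure, from -1 (fully open) to 1 (shut). In form: [[[x, y, z], [rx, ry, rz], claw], ...]. A call has 1 to 10 rows; each row is the pose to reach, as a shift and turn from the pose commanded when the call began, along the tool's axes at that moment, turning the shorter way round; what a row does not reach only later rows make up. A row lasts 1/10 s, in which the tool goes at most 50 mm and 8.59 degrees, less where a joint would pass 70% of its speed; a pose out of reach is approached as far as the arm can. A call with a number of a shift or a turn outside -1 to 1 is refused whole. A call with a gripper value outside its range is refused whole. The fingers move at their own pace and stop on an object; "force" is the grip in N (left out, the last holds). Time passes only in rows, so rows that repeat a pose let the fingers close. It gives the time, the measured TCP pose, the force and the opening at its end, in the units of the state.
- sensors.get_obs(): the state, without advancing time (a new reading comes with each control period).
- camera(name): name is "scene" or "top"; returns the picture (420x560x3 uint8, blue, green, red); there is no depth.
- get_calibration(name): a dict with "fx", "fy", "cx", "cy" (pixels), "R" (3x3) and "t" (3): a world point X has camera coordinates R X + t. Camera axes: x right, y down, z forward; pixel columns grow to the right and rows downward; lengths in m; the calibration is good to about 2 mm. A picture is of the moment at which its call begins. get_calibration takes no time and is no camera call.
- bot.job_done(): hands the job in, once; it reports no verdict.
Trained networks look in the newest picture that a camera, given by its name, has taken for a name from the list of things; names that differ only in an ending like _2 or _b are one class to them, and where a whole thing is asked for, a point or a joint stands for the part that bears it (a point fixed in the world has none). Each returns a list of dicts, best first, with "p" (0 to 1); they miss things now and then, are a little off and sometimes report something else, mostly with a low value. They report only what shows in the picture. A call takes as long as a camera call.
- recognise(label, camera): "point" ([column, row] in pixels, amid what is visible of it).
- place_of(label, camera): "point" ([column, row] in pixels: a listed point, or the origin of a listed thing).
The state is a dict: "time": time; "q": joint angles; "qd": joint speeds; "joint_efforts": joint torques, N m; "ee_pos": TCP position; "tcp_rot": TCP orientation; "wrist_force": force on the tool from outside, world axes, zero at the start; "torque": the same for the moment, N m; "opening": finger opening in m.
Only numpy, scipy, OpenCV 4.12 (cv2) and the standard library are available. Lean on these libraries where they do the work, as an engineer would, in place of code of your own. Each camera call takes 0.05 s, during which the arm holds its last target. There are 200 camera calls.

## Working session

There is one attempt and no reset: what is moved stays moved. The work goes in short steps, Python scripts to look and compute and a tool call to move; the robot and the scene stay as the last step left them, time stands still between calls to the robot, and variables do not carry over. Pictures are saved under pics/ and viewed, on a budget of 10 in all, crops included, one or two more only if the job needs it, and the job is handed in when it is done.

Besides the shell and the picture viewer there is one more tool, called by a JSON object that holds its "name" and its "arguments". send_rows: Moves the arm, as the interface text tells. Scaled input: -1 to 1 covers 0.3 m each way for a shift and pi rad each way for a turn. Its arguments: {"type":"object","properties":{"plan":{"type":"array"},"force":{"type":"number"}},"required":["plan"]}

```bash
mkdir -p pics
cat > h.py <<'E'
import numpy as np, cv2
from workcell import sensors, camera, get_calibration, bot, recognise, place_of
from scipy.spatial.transform import Rotation as Ro
C={n:get_calibration(n) for n in("scene","top")}
def ray(n,p):
    c=C[n];R=np.array(c["R"]);t=np.array(c["t"])
    d=R.T@np.array([(p[0]-c["cx"])/c["fx"],(p[1]-c["cy"])/c["fy"],1.]);return -R.T@t,d
def atz(n,p,z):
    o,d=ray(n,p);return o+d*(z-o[2])/d[2]
def tri(p,q):
    a,d=ray("scene",p);b,e=ray("top",q);s=np.linalg.lstsq(np.c_[d,-e],b-a,rcond=None)[0]
    u,v=a+d*s[0],b+e*s[1];return (u+v)/2,np.linalg.norm(u-v)
def proj(n,X):
    c=C[n];x=np.array(c["R"])@X+np.array(c["t"]);return [c["fx"]*x[0]/x[2]+c["cx"],c["fy"]*x[1]/x[2]+c["cy"]]
def find(l):
    r={n:place_of(l,n) for n in C}
    b={n:(v[0] if v else None) for n,v in r.items()}
    s=l
    for n,v in b.items():
        if v: s+=f" {n} {np.round(v['point'],1)} p{v['p']:.2f}"
    if all(b.values()):
        X,g=tri(b["scene"]["point"],b["top"]["point"]);s+=f" -> {X.round(4)} gap {g:.4f}"
    print(s)
E
cat > look.py <<'E'
import sys
from h import *
im={n:camera(n) for n in C}
cv2.imwrite(f"pics/{sys.argv[1]}.png",cv2.resize(np.hstack([im["scene"],im["top"]]),None,fx=.7,fy=.7,interpolation=cv2.INTER_AREA)) if sys.argv[1]!='-' else 0
for l in sys.argv[2:]: find(l)
o=sensors.get_obs();print(o["time"],np.round(o["ee_pos"],4),np.round(o["tcp_rot"],2),np.round(o["wrist_force"],1),o["opening"])
E
python3 look.py a drawer_box drawer_front drawer_pull box_lip tea_tin spice_red spice_slim turner handle_end
python3 -c "
from h import *
for n in C: print(n,np.round(-np.array(C[n]['R']).T@np.array(C[n]['t']),3))"
```

```text
drawer_box scene [292. 231.] p0.92 top [272.5 176.7] p0.62 -> [ 0.7233  0.1615 -0.0025] gap 0.0108
drawer_front scene [254.9 232.9] p0.81 top [272.1 229.4] p0.81 -> [0.5994 0.161  0.1008] gap 0.0018
drawer_pull scene [236.6 256.5] p0.76 top [271.3 254.3] p0.57 -> [0.5497 0.1633 0.085 ] gap 0.0036
box_lip scene [252.3 236. ] p0.97 top [269.2 232. ] p0.82 -> [0.5953 0.1657 0.0939] gap 0.0042
tea_tin scene [336.3 182.6] p0.74 top [308.2 137.6] p0.75 -> [0.7808 0.0941 0.1168] gap 0.0065
spice_red top [270.2 129.4] p0.62
spice_slim scene [265.6 170.4] p0.68 top [235.3 148.3] p0.73 -> [0.7558 0.2388 0.1065] gap 0.0006
turner
handle_end top [270.9 232.2] p0.73
1.0 [ 0.1957 -0.514   0.2313] [180.     0.   -69.16] [ 0.7 -0.1 -0.1] 0.08533789347191824
scene [ 0.15  -0.175  0.67 ]
top [0.56  0.15  0.928]
```

View pics/a.png

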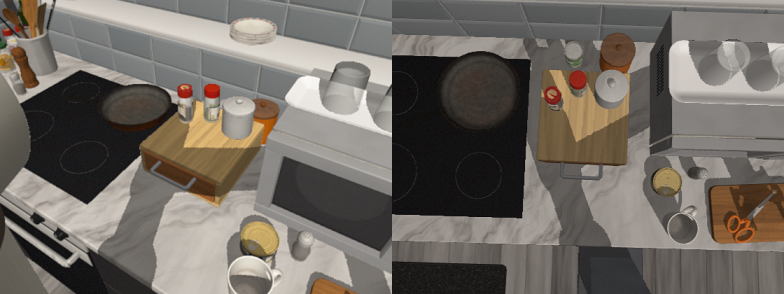

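```bash
cat >> h.py <<'E'
def to(pos,rpy,cmd=None):
    "row from current (or given commanded) pose to target"
    o=sensors.get_obs();p,r=cmd or (o["ee_pos"],o["tcp_rot"])
    R=Ro.from_euler("xyz",r,degrees=True);T=Ro.from_euler("xyz",rpy,degrees=True)
    s=R.inv().apply(np.array(pos)-p)/.3;w=(R.inv()*T).as_rotvec()/np.pi
    print(np.round(s,3).tolist(),np.round(w,4).tolist())
E
python3 - <<'E'
from h import *
im=camera("top");camera("scene")
cv2.imwrite("pics/b.png",cv2.resize(im[80:270,190:360],None,fx=3.5,fy=3.1,interpolation=cv2.INTER_CUBIC))
for l in("spice_red","drawer_box","drawer_pull","drawer_front"):find(l)
print(atz("top",[368,214],.28),atz("scene",[int(276/.7),int(127/.7)],.28))
to([.40,0.0,.26],[180,0,0])
E
```

```text
spice_red scene [301.9 167.7] p0.79 top [270.1 126. ] p0.60 -> [0.7998 0.1745 0.1106] gap 0.0060
drawer_box scene [290.4 229. ] p0.78 top [274.3 175.1] p0.72 -> [0.7235 0.1609 0.0042] gap 0.0027
drawer_pull scene [238.3 260.5] p0.64 top [270.5 254.3] p0.98 -> [0.5506 0.1637 0.0731] gap 0.0001
drawer_front top [273.7 229.1] p0.56
[0.61830067 0.0137463  0.28      ] [ 0.64026533 -0.05336896  0.28      ]
[-1.359, -1.246, -0.096] [0.0, -0.0, -0.3842]
```

View pics/b.png

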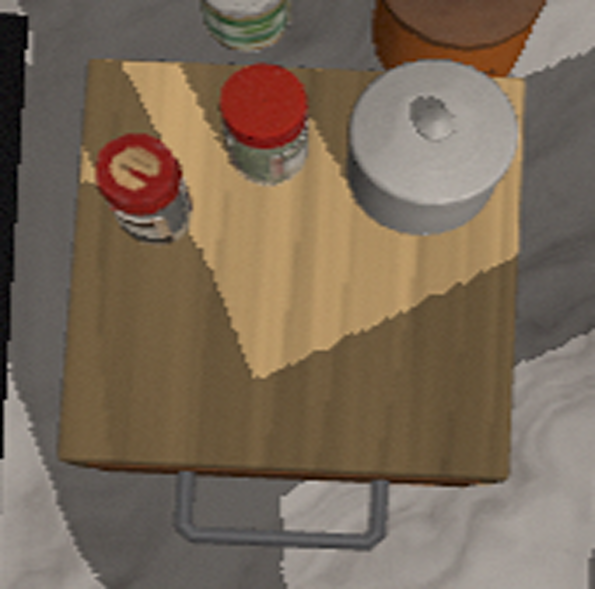

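The crop shows the front edge running (207,228)-(335,235) and the bar (243,253)-(297,256). The box is therefore turned a little clockwise.

Run:
```python
from h import *
for a,b,z in(([207.1,228.4],[335.1,234.8],.106),([242.9,253.2],[297.1,255.8],.084),([215.4,99],[207.1,228.4],.106),([339.7,105.5],[335.1,234.8],.106)):
    A,B=atz("top",a,z),atz("top",b,z);d=A-B;print(A.round(4),B.round(4),((A+B)/2).round(4),np.degrees(np.arctan2(-d[0],d[1])), np.degrees(np.arctan2(d[1],d[0])))
to([.40,-.05,.25],[180,0,-2.5])
```

```text
[0.5968 0.2868 0.106 ] [0.5919 0.0401 0.106 ] [0.5944 0.1635 0.106 ] -1.134771793641502 88.8652282063585
[0.5513 0.2178 0.084 ] [0.5494 0.1112 0.084 ] [0.5503 0.1645 0.084 ] -1.0200464905769746 88.97995350942303
[0.8548 0.2829 0.106 ] [0.5968 0.2868 0.106 ] [0.7258 0.2848 0.106 ] -90.86331963738877 -0.8633196373887645
[0.8493 0.0349 0.106 ] [0.5919 0.0401 0.106 ] [0.7206 0.0375 0.106 ] -91.17268110323988 -1.1726811032398736
[-1.203, -1.187, -0.062] [0.0, -0.0, -0.3703]
```

{"name": "send_rows", "arguments": {"plan": [[[-0.9,-0.89,-0.05],[0,0,-0.376],0.0],[[-0.9,-0.89,-0.05],[0,0,-0.376],0.0],[[-0.9,-0.89,-0.05],[0,0,-0.376],0.0],[[-0.9,-0.89,-0.05],[0,0,-0.376],0.0],[[-0.9,-0.89,-0.05],[0,0,-0.376],0.0],[[-0.9,-0.89,-0.05],[0,0,-0.376],0.0],[[-0.9,-0.89,-0.05],[0,0,-0.376],0.0],[[-0.9,-0.89,-0.05],[0,0,-0.376],0.0],[[-0.9,-0.89,-0.05],[0,0,-0.376],0.0]], "force": 40}}

```text
time: 2.4
ee_pos: [0.3502, -0.164, 0.2467]
tcp_rot: [-180.0, -0.1, -1.0]
wrist_force: [-1.0, -0.2, -0.5]
opening: 0.0426
```

Run:
```python
from h import *
to([.5505,.164,.20],[180,0,-1]);o=sensors.get_obs();print(o["opening"],o["ee_pos"],o["tcp_rot"],o["time"],o["q"])
```

```text
[0.649, -1.104, 0.157] [-0.0, -0.0004, 0.0001]
0.04258608154398873 [ 0.35015975 -0.1639642   0.24674759] [-1.79991513e+02 -6.77312143e-02 -9.83137240e-01] 2.4 [-2.51177210e+01 -1.67734453e+01 -8.11156426e+00  9.86035405e+01
  3.54391790e-02  6.58654293e+01]
```

{"name": "send_rows", "arguments": {"plan": [[[0.3,-1,0.05],[0,0,0],0.22],[[0.3,-1,0.05],[0,0,0],0.22],[[0.3,-1,0.05],[0,0,0],0.22],[[0.3,-1,0.05],[0,0,0],0.22],[[0.3,-1,0.05],[0,0,0],0.22],[[0.3,-1,0.05],[0,0,0],0.22],[[0.65,-1,0.157],[0,0,0],0.22],[[0.65,-1,0.157],[0,0,0],0.22],[[0.65,-1,0.157],[0,0,0],0.22],[[0.65,-1,0.157],[0,0,0],0.22]]}}

```text
time: 3.4
ee_pos: [0.553, 0.1275, 0.1967]
tcp_rot: [179.9, 0.2, -1.6]
wrist_force: [-1.6, 0.9, -0.5]
opening: 0.0335
```

Run:
```python
from h import *
to([.551,.164,.16],[180,0,-1]);to([.551,.164,.062],[180,0,-1]);o=sensors.get_obs();print(o["opening"],o["ee_pos"],o["tcp_rot"],o["time"])
```

```text
[-0.009, -0.122, 0.122] [0.0003, 0.0011, -0.0033]
[-0.008, -0.122, 0.449] [0.0003, 0.0011, -0.0033]
0.03348382177917408 [0.55296168 0.12751105 0.19666202] [179.93728563   0.2006267   -1.58993463] 3.4
```

{"name": "send_rows", "arguments": {"plan": [[[0,-0.105,0.1],[0,0,0],0.22],[[0,-0.105,0.2],[0,0,0],0.22],[[0,-0.105,0.2],[0,0,0],0.22],[[0,-0.105,0.2],[0,0,0],0.22]]}}

```text
time: 3.8
ee_pos: [0.5521, 0.1589, 0.1404]
tcp_rot: [180.0, -0.0, -1.5]
wrist_force: [0.1, 0.7, 1.1]
opening: 0.0335
```

Run:
```python
from h import *
o=sensors.get_obs();print(o["ee_pos"],o["time"])
a=camera("top");b=camera("scene")
find("drawer_pull")
cv2.imwrite("pics/c.png",np.hstack([cv2.resize(a[170:290,200:340],None,fx=2.8,fy=2.8),cv2.resize(b[180:300,170:310],None,fx=2.8,fy=2.8)]))
```

```text
[0.55211857 0.15894806 0.14042789] 3.8
drawer_pull scene [236.4 259.6] p0.68
```

View pics/c.png

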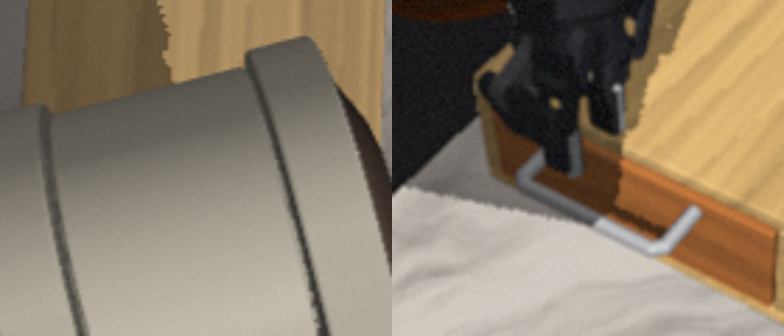

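{"name": "send_rows", "arguments": {"plan": [[[0,0,0.07],[0,0,0],0.22],[[0,0,0.14],[0,0,0],0.22],[[0,0,0.21],[0,0,0],0.22],[[0,0,0.27],[0,0,0],0.22],[[0,0,0.27],[0,0,0],0.22]]}}

```text
time: 4.5
ee_pos: [0.5534, 0.1596, 0.061]
tcp_rot: [-180.0, -0.2, -1.5]
wrist_force: [-4.5, -2.2, 8.4]
opening: 0.0332
```

{"name": "send_rows", "arguments": {"plan": [[[0,0,0],[0,0,0],1],[[0,0,0],[0,0,0],1],[[0,0,0],[0,0,0],1],[[0,0,0],[0,0,0],1],[[0,0,0],[0,0,0],1]], "force": 40}}

```text
time: 5.0
ee_pos: [0.5533, 0.1596, 0.0596]
tcp_rot: [-180.0, -0.1, -1.5]
wrist_force: [-2.4, 0.5, 7.1]
opening: 0.0086
```

{"name": "send_rows", "arguments": {"plan": [[[-0.03,0,0],[0,0,0],1],[[-0.08,0,0],[0,0,0],1],[[-0.14,0,0],[0,0,0],1],[[-0.2,0,0],[0,0,0],1],[[-0.26,0,0],[0,0,0],1],[[-0.32,0,0],[0,0,0],1],[[-0.37,0,0],[0,0,0],1],[[-0.41,0,0],[0,0,0],1],[[-0.44,0,0],[0,0,0],1],[[-0.46,0,0],[0,0,0],1]]}}

```text
time: 6.0
ee_pos: [0.4194, 0.1624, 0.0598]
tcp_rot: [179.9, -0.7, -1.6]
wrist_force: [49.1, -9.9, -20.4]
opening: 0.0085
```

{"name": "send_rows", "arguments": {"plan": [[[-0.01,0,0],[0,0,0],1],[[-0.01,0,0],[0,0,0],1],[[-0.01,0,0],[0,0,0],1]]}}

```text
time: 6.3
ee_pos: [0.4195, 0.1625, 0.0599]
tcp_rot: [179.9, -1.0, -1.6]
wrist_force: [42.6, -10.5, -18.2]
opening: 0.0083
```

{"name": "send_rows", "arguments": {"plan": [[[0,0,0],[0,0,0],0.22],[[0,0,0],[0,0,0],0.22],[[0,0,0],[0,0,0],0.22],[[0,0,-0.15],[0,0,0],0.22],[[0,0,-0.3],[0,0,0],0.22],[[0,0,-0.45],[0,0,0],0.22],[[-0.3,0.3,-0.5],[0,0,0],0.22],[[-0.3,0.8,-0.5],[0,0,0],0.22],[[-0.3,0.8,-0.5],[0,0,0],0.22],[[-0.3,0.8,-0.5],[0,0,0],0.22]]}}

```text
time: 7.3
ee_pos: [0.332, -0.0155, 0.2058]
tcp_rot: [-180.0, -0.0, -1.4]
wrist_force: [1.2, -0.1, -0.1]
opening: 0.0332
```

Run:
```python
from h import *
a=camera("top");b=camera("scene")
for l in("drawer_pull","drawer_front","handle_end","box_lip","turner"):find(l)
for n in C: print([(np.round(r["point"]),round(r["p"],2)) for r in recognise("turner",n)])
cv2.imwrite("pics/d.png",np.hstack([cv2.resize(a[190:310,200:340],None,fx=2.8,fy=2.8,interpolation=cv2.INTER_CUBIC),cv2.resize(b[200:340,150:290],None,fx=2.8,fy=2.4,interpolation=cv2.INTER_CUBIC)]))
```

```text
drawer_pull top [269.1 322.2] p0.72
drawer_front scene [207.4 285.9] p0.73 top [269.  299.6] p0.59 -> [0.4655 0.1627 0.096 ] gap 0.0021
handle_end top [281.2 289.5] p0.64
box_lip top [272.2 235.3] p0.60
turner scene [337.  186.1] p0.55 top [282.5 236.6] p0.97 -> [0.6068 0.0847 0.2411] gap 0.1269
[]
[(array([280., 260.]), 0.6)]
```

View pics/d.png

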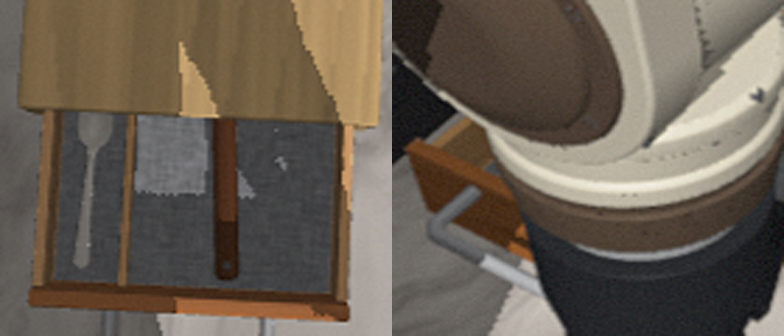

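Run:
```python
from h import *
o=sensors.get_obs();print(o["q"])
A,B=atz("top",[280.4,232.9],.042),atz("top",[281.4,289.3],.042);print(A,B,np.degrees(np.arctan2(*(A-B)[1::-1])))
L=[atz("top",[200+c/2.8,190+r/2.8],.042) for c,r in((215,125),(213,270),(236,125),(239,270))];print(np.round(L,4))
c=camera("top")[225:295,265:298];cv2.imwrite("pics/e.png",cv2.resize(c,None,fx=8,fy=8,interpolation=cv2.INTER_CUBIC))
```

```text
[-2.41380961e+00 -2.50370041e+01 -1.85944589e+01  9.64623305e+01
 -2.68132143e-04  8.89774219e+01]
[0.59493567 0.14509866 0.042     ] [0.47998133 0.13964311 0.042     ] 2.71712932260648
[[0.5911 0.1525 0.042 ]
 [0.4854 0.1507 0.042 ]
 [0.5916 0.1369 0.042 ]
 [0.486  0.1317 0.042 ]]
```

View pics/e.png

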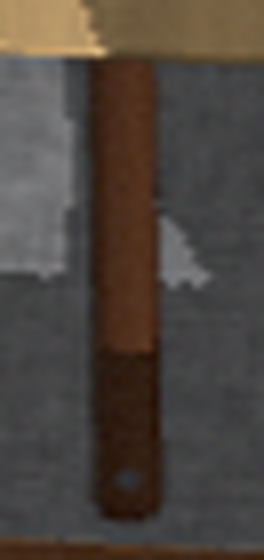

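Run:
```python
from h import *
to([.539,.1425,.19],[180,0,92.2])
```

```text
[0.673, -0.539, 0.051] [-0.0001, 0.0001, -0.5201]
```

{"name": "send_rows", "arguments": {"plan": [[[0.673,-0.539,0.05],[0,0,-0.52],0.0],[[0.673,-0.539,0.05],[0,0,-0.52],0.0],[[0.673,-0.539,0.05],[0,0,-0.52],0.0],[[0.673,-0.539,0.05],[0,0,-0.52],0.0],[[0.673,-0.539,0.05],[0,0,-0.52],0.0],[[0.673,-0.539,0.05],[0,0,-0.52],0.0],[[0.673,-0.539,0.05],[0,0,-0.52],0.0],[[0.673,-0.539,0.05],[0,0,-0.52],0.0],[[0.673,-0.539,0.05],[0,0,-0.52],0.0],[[0.673,-0.539,0.05],[0,0,-0.52],0.0]]}}

```text
time: 9.05
ee_pos: [0.5392, 0.1421, 0.1902]
tcp_rot: [-180.0, 0.0, 84.8]
wrist_force: [0.6, 0.2, -0.3]
opening: 0.043
```

{"name": "send_rows", "arguments": {"plan": [[[0,0,0],[0,0,-0.05],0.0],[[0,0,0],[0,0,-0.05],0.0],[[0,0,0],[0,0,-0.05],0.0]]}}

```text
time: 9.35
ee_pos: [0.5392, 0.142, 0.1904]
tcp_rot: [-180.0, 0.0, 93.2]
wrist_force: [-0.2, -0.2, 1.0]
opening: 0.0425
```

```bash
python3 look.py - handle_end drawer_front turner
python3 - <<'E'
from h import *
to([.539,.1425,.029],[180,0,92.2]);o=sensors.get_obs();print(o["q"])
a=camera("top");b=camera("scene")
cv2.imwrite("pics/f.png",np.hstack([cv2.resize(a[190:310,200:340],None,fx=2.8,fy=2.8,interpolation=cv2.INTER_CUBIC),cv2.resize(b[200:320,150:290],None,fx=2.8,fy=2.8,interpolation=cv2.INTER_CUBIC)]))
E
```

```text
handle_end scene [226.1 307.9] p0.66
drawer_front scene [209.1 283. ] p0.60
turner scene [188.8 311.5] p0.60
9.75 [0.5392 0.1419 0.1905] [180.    -0.    93.43] [ 0.9 -0.6  0.5] 0.04304007049594683
[0.002, -0.0, 0.538] [0.0, -0.0, 0.0068]
[1.47409402e+01 5.34407096e+00 5.94562073e+00 9.05994736e+01
 1.98849091e-03 1.13139007e+01]
```

View pics/f.png

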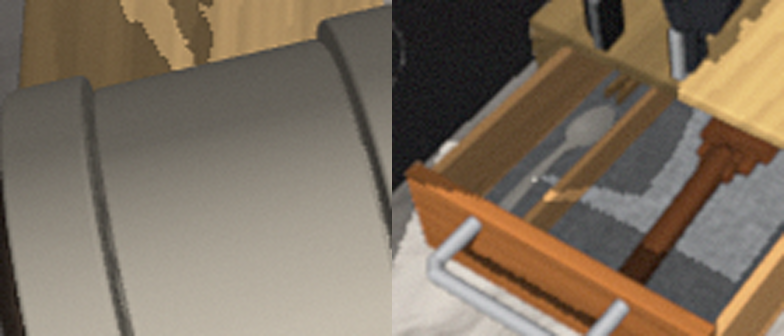

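Run:
```python
from h import *
print(atz("scene",[250,280.4],.042)); 
X=[.539,.1425,.042];print(proj("scene",X)); 
print(atz("scene",[150+(710-392)/2.8,200+155/2.8],.042))
```

```text
[0.54452378 0.1366553  0.042     ]
[np.float64(245.4936617988879), np.float64(281.16180524609797)]
[0.60625496 0.14834059 0.042     ]
```

{"name": "send_rows", "arguments": {"plan": [[[0,0,0.1],[0,0,0],0.0],[[0,0,0.2],[0,0,0],0.0],[[0,0,0.3],[0,0,0],0.0],[[0,0,0.38],[0,0,0],0.0],[[0,0,0.44],[0,0,0],0.0],[[0,0,0.49],[0,0,0],0.0],[[0,0,0.53],[0,0,0],0.0],[[0,0,0.53],[0,0,0],0.0]]}}

```text
time: 10.65
ee_pos: [0.5384, 0.1417, 0.03]
tcp_rot: [-179.9, 0.0, 93.5]
wrist_force: [-0.6, 0.1, -0.2]
opening: 0.0427
```

{"name": "send_rows", "arguments": {"plan": [[[0,0,0],[0,0,0],1],[[0,0,0],[0,0,0],1],[[0,0,0],[0,0,0],1],[[0,0,0],[0,0,0],1],[[0,0,0],[0,0,0],1]], "force": 60}}

```text
time: 11.15
ee_pos: [0.5399, 0.142, 0.0328]
tcp_rot: [179.9, -0.0, 93.5]
wrist_force: [-0.3, -1.3, 7.1]
opening: 0.0158
```

{"name": "send_rows", "arguments": {"plan": [[[0,0,-0.013],[0,0,0],1],[[0,0.002,-0.036],[0.0139,0,0],1],[[0,0.005,-0.058],[0.0278,0,0],1],[[0,0.009,-0.08],[0.0417,0,0],1],[[0,0.013,-0.102],[0.0556,0,0],1],[[0,0.019,-0.124],[0.0694,0,0],1],[[0,0.025,-0.145],[0.0833,0,0],1],[[0,0.033,-0.167],[0.0972,0,0],1],[[0,0.041,-0.187],[0.111,0,0],1],[[0,0.041,-0.187],[0.111,0,0],1]], "force": 80}}

```text
time: 12.15
ee_pos: [0.5522, 0.1426, 0.087]
tcp_rot: [-159.9, 0.0, 93.5]
wrist_force: [-0.3, -0.1, -0.8]
opening: 0.0156
```

```bash
python3 look.py - handle_end blade
python3 - <<'E'
from h import *
b=camera("scene")
cv2.imwrite("pics/g.png",cv2.resize(b[180:320,150:310],None,fx=4,fy=4,interpolation=cv2.INTER_CUBIC))
E
```

```text
handle_end scene [228.5 271.4] p0.89
blade
12.45 [0.5511 0.1426 0.0878] [-160.06   -0.     93.47] [ 0.  -0.2 -0.8] 0.015385565819259454
```

View pics/g.png

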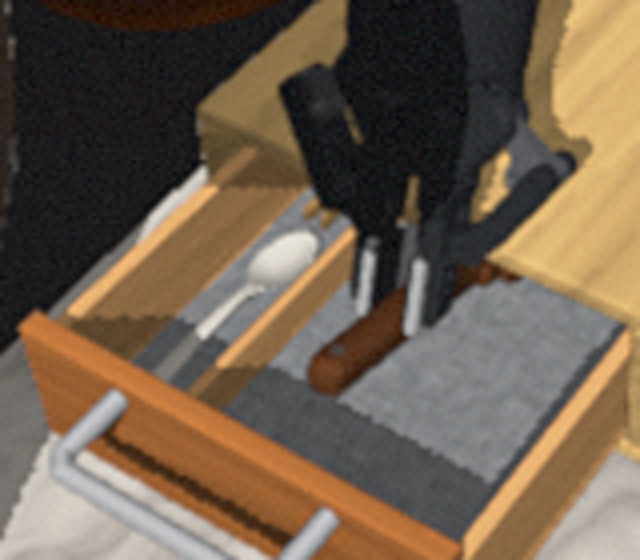

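Run:
```python
from h import *
for a in(5,10,15,20):
  r=np.radians(a);d=.061
  print(a,proj("scene",[.552-d*np.cos(r),.139,.0875+d*np.sin(r)]))
```

```text
5 [np.float64(228.48410763130727), np.float64(282.3410497301032)]
10 [np.float64(228.45956457280988), np.float64(279.9930827826719)]
15 [np.float64(228.60888757611121), np.float64(277.46458377867026)]
20 [np.float64(228.9327299759934), np.float64(274.77651722478305)]
```

{"name": "send_rows", "arguments": {"plan": [[[0,-0.03,0],[0,0,0],1],[[0,-0.08,0],[0,0,0],1],[[0,-0.13,0],[0,0,0],1],[[0,-0.18,0],[0,0,0],1],[[0,-0.23,0],[0,0,0],1],[[0,-0.28,0],[0,0,0],1],[[0,-0.33,0],[0,0,0],1],[[0,-0.38,0],[0,0,0],1],[[0,-0.43,0],[0,0,0],1],[[0,-0.46,0],[0,0,0],1]]}}

```text
time: 13.5
ee_pos: [0.4207, 0.1347, 0.1356]
tcp_rot: [-160.1, -0.0, 93.5]
wrist_force: [-0.3, -0.1, -1.6]
opening: 0.0156
```

```bash
python3 look.py - handle_end blade
python3 - <<'E'
from h import *
b=camera("scene")
cv2.imwrite("pics/i.png",cv2.resize(b[150:320,120:310],None,fx=3.4,fy=3.4,interpolation=cv2.INTER_CUBIC))
E
```

```text
handle_end scene [173.1 320. ] p0.74
blade scene [242.6 264.5] p0.81
13.8 [0.4223 0.1348 0.1344] [-160.02    0.     93.46] [ 0.3 -0.  -1.2] 0.015391393403496864
```

View pics/i.png

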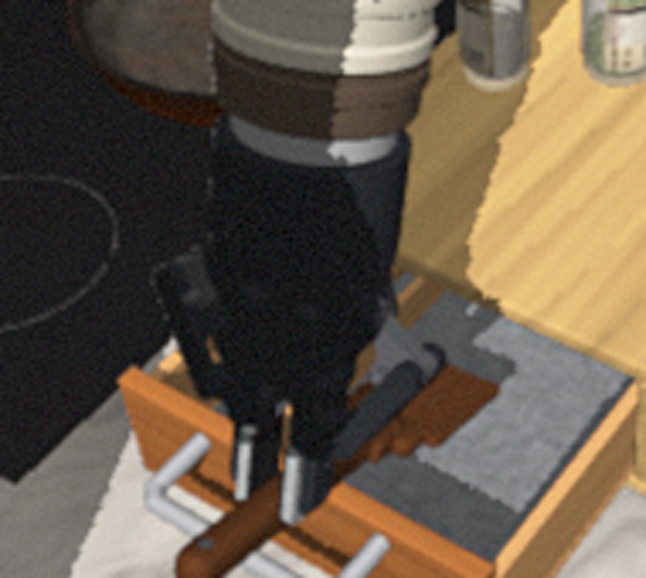

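{"name": "send_rows", "arguments": {"plan": [[[0,-0.02,-0.05],[0,0,0],1],[[0,-0.04,-0.11],[0,0,0],1],[[0,-0.06,-0.17],[0,0,0],1],[[0,-0.085,-0.23],[0,0,0],1],[[0,-0.11,-0.3],[0,0,0],1],[[0,-0.135,-0.37],[0,0,0],1],[[0,-0.16,-0.43],[0,0,0],1],[[0,-0.17,-0.47],[0,0,0],1],[[0,-0.22,-0.45],[0,0,0],1],[[0,-0.26,-0.44],[0,0,0],1]]}}

```text
time: 14.85
ee_pos: [0.3938, 0.1331, 0.2851]
tcp_rot: [-160.0, 0.0, 93.4]
wrist_force: [-0.7, -0.4, 0.3]
opening: 0.0153
```

{"name": "send_rows", "arguments": {"plan": [[[0,0,0],[0,0,0],1],[[0,0,0],[0,0,0],1],[[0,0,0],[0,0,0],1],[[0,0,0],[0,0,0],1],[[0,0,0],[0,0,0],1]]}}

```text
time: 15.35
ee_pos: [0.3941, 0.1331, 0.2852]
tcp_rot: [-160.0, 0.0, 93.5]
wrist_force: [0.4, -0.2, -0.7]
opening: 0.0152
```

```bash
python3 look.py j handle_end blade tea_tin spice_red spice_slim; python3 -c "
from h import *
o=sensors.get_obs();p=np.array(o['ee_pos'])
for d,n in((-.061,'end'),(.121,'blade')): print(n,proj('scene',p+[d*.94,d*.06,-d*.342]),proj('top',p+[d*.94,d*.06,-d*.342]),(p+[d*.94,d*.06,-d*.342]))"
```

```text
handle_end scene [133.7 261.7] p0.81
blade scene [224.7 210.8] p0.73
tea_tin scene [336.4 184.1] p0.90 top [309.3 135.6] p0.95 -> [0.7854 0.0934 0.1105] gap 0.0024
spice_red scene [300.6 172.1] p0.82 top [269.1 126.7] p0.91 -> [0.8018 0.1774 0.0968] gap 0.0077
spice_slim scene [264.1 171.4] p0.74 top [237.  148.5] p0.84 -> [0.7538 0.2378 0.1061] gap 0.0052
15.95 [0.3938 0.1331 0.2855] [-160.02    0.     93.47] [ 0.7  0.5 -0.5] 0.015347758948310544
end [np.float64(132.67979096235868), np.float64(259.36081111159046)] [np.float64(287.55743035137857), np.float64(411.9713677486518)] [0.33649074 0.12939911 0.30634072]
blade [np.float64(225.42400890326866), np.float64(207.0150009385282)] [np.float64(282.71204462592783), np.float64(283.30978262954466)] [0.50757074 0.14031911 0.24409672]
```

View pics/j.png

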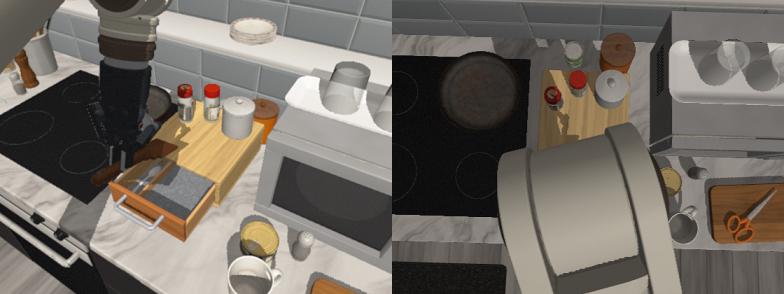

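The picture shows the turner held above the open drawer, with its handle end at about (133,262) and its blade at about (225,211). Both match the predicted projections. The tin and jars are standing where they were, so I am handing the job in.

```bash
python3 -c "
from h import *
bot.job_done();o=sensors.get_obs();print(o['time'],o['ee_pos'],o['opening'])"
```

```text
the job is handed in; nothing more can be done
the job is handed in; nothing more can be done
```

The turner is out of the drawer, held in the gripper above the box, and I handed the job in at about 16 s. The hand-in reported no verdict.

- **Drawer:** I pinched the bar handle and pulled until it hit the stop. The tool moved about 134 mm, and the wrist force at the stop rose to about 50 N.
- **Turner:** I gripped the handle 61 mm from its end and turned it up 20° about the blade tip. I then drew it out along its own slant below the lip and lifted it clear. Wrist force stayed around 1 N during the raise and the draw, so it did not bind.
- **Final hold:** The finger opening is steady at 15 mm on the 18 mm handle; the gripper read 8.5 mm on the 10 mm bar too. The arm is still and the turner slants about 20°. I worked out a handle end height of about 0.31 m and a blade height of about 0.24 m. The scene camera found both points within 2–4 px of that.
- **Tin and jars:** All three are standing in the last picture. Their measured shifts are within the networks' noise: about 5 mm or less for the tin and slim jar. The red jar's estimate was the poorest, with the two views 8 mm apart and its height 14 mm off its first fix.

**What was not fully confirmed:**
- The handle's sideways position differed by about 6 mm between the two views, and the grasp opening covered that.
- The final turner heights rest on the arm pose and the scene camera only, because the arm hid the turner from the top camera.
- As the fingers closed on the handle they touched the drawer floor lightly, at about 7 N.

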